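# Seat the photomask against its pins and switch on the vacuum

## Task

Push the square photomask along the mask holder until it sits square and fully home against all three locating pins (the two at the back and the one on the left), then push the vacuum toggle over, all the way away from the robot, to clamp it there. Use the outside of the fingertips only: push the mask gently by its edges without touching its patterned face, never pinch or lift it, do not throw the toggle before the mask is home, and leave the other things on the bench where they are.

Things in the scene. Friction and masses are not known exactly. Their poses are not given: they have to be found in the camera images.
- holder: Fixed mask holder: bare aluminium plate 250 x 250 x 12 mm with a square window, three pins, and on its left edge a 60 x 52 mm bracket with the vacuum toggle valve. Origin at the window's centre, on the bench. x points away from the robot to the back pins, y left, z up; turned by up to 0.4 rad. Top of plate and bracket: 12 mm above the bench.
- home (a point): Where the centre of the mask's underside lies when the mask is home: over the holder's origin, 20 mm above the bench, on the top plane of the black square land (136 mm over its outside) that frames the window and on which the mask slides. At home the mask's sides are parallel to the holder's and overhang the land by 8 mm all round.
- mask: The thing to push: loose square quartz photomask 152 x 152 x 6.35 mm, about 0.3 kg, brown chrome grid on top. Origin at the centre of its underside, 20 mm above the bench; x, y along its sides, x roughly to the back pins. A fingertip 14 to 18 mm above the bench clears the plate and meets its edge. Starts 15 to 35 mm short of home in x, 12 to 24 in y, turned up to 0.1 rad; slippery, slides under 1 N.
- pin_back_left (a point): Axis of the left one of the two back pins, 23 mm above the bench: at holder x = 80 mm, y = 34 mm. Round steel pins 8 mm in diameter, tops 30 mm above the bench. The mask's far edge comes to rest against this and the other back pin.
- pin_back_right (a point): Axis of the right one of the two back pins, 23 mm above the bench: at holder x = 80 mm, y = -34 mm.
- pin_left (a point): Axis of the single left pin, 23 mm above the bench: at holder x = 0, y = 80 mm. The mask's left edge comes to rest against it.
- vac_arm (a joint): Vacuum toggle, in rad: 0 = off, leaning 0.5 rad from upright towards the robot's side (holder -x); 1.0 = on, leaning 0.5 rad away (holder +x), where it meets its stop. It starts at 0 to 0.15, stays where it is left, and moves under about 1 N at its tip.
- toggle_tip (a point): Centre of the toggle's rounded tip, 86 to 96 mm above the bench. The toggle is a bar with a black grip 11 mm thick, 52 mm long from its pivot, swinging in the holder's x-z plane.
- toggle_pivot (a point): The toggle's pivot: at holder x = -70 mm, y = 150 mm, 42 mm above the bench, over the centre of a steel valve block 36 mm (x) by 26 mm (y) whose top is 40 mm above the bench.
- loupe: Bystander: black eye loupe 42 mm in diameter, 44 mm tall, standing right of the holder. Origin at the centre of its underside. Leave it alone.
- tweezers: Bystander: steel wafer tweezers 120 mm long, 8 mm high, lying to the right of the holder. Origin at mid-length on the bench, x along them. Leave them alone.
- blower: Bystander: black rubber dust blower 58 mm in diameter, 98 mm tall with a thin nozzle pointing up, standing to the left of the holder's far half, beyond the toggle. Origin at the centre of its underside. Leave it alone.
Things that resemble listed ones, but are neither listed nor needed, are in the scene too. There is more than one size of the mask; the one meant has the size given above.

How it is judged:
By the outcome, as a careful person would: the job done as asked, in the order asked, and still so for the second after the job is handed in, with the robot touching nothing.
It also fails if it takes over 64 s, if anything falls off the work surface, if the arm or the gripper's body presses on something with over 40 N, if the wrist force passes 120 N, or if a joint passes its speed limit or range.

## Robot

A 6-joint arm with a two-finger parallel gripper is mounted at the origin on the work surface. World frame = base frame: x ahead of the robot, y to its left, z up, the work surface at z = 0. Lengths are in m, angles in rad, forces in N, time in s.
With the tool pointing down it reaches from about 0.35 to 0.725 m from the base axis. Payload 4.3 kg.
Tool frame: the origin (TCP) lies midway between the tips of the shut fingers; the grasp point (between the pads) lies 19 mm behind it; z points along the fingers, y is the line along which they close (so a half turn about z gives the same grasp; the last joint's range is limited). The gripper opens to 85 mm and grips with 20 to 120 N. Pads are 22 mm wide; open, the fingers measure 114 mm over their backs; the gripper's body (76 mm by 85 mm) begins 54 mm behind the grasp point. The pads swing forward as they close: fully open they stand 13 mm farther back than shut.
Start: joints at [1.078, 0.377, 0.081, 1.274, 0, 1.46], TCP at [0.215, 0.533, 0.231] pointing down, gripper open.
Joint ranges: [-2.72, 2.72], [-0.84, 1.66], [-1.02, 1.22], [-1.77, 2.12], [-1.37, 1.28], [-3.14, 3.14]. Speed limits (rad/s): [2.57, 2.57, 3.14, 3.14, 3.14, 3.14].

## Interface

Orientations are given as a unit quaternion [w, x, y, z].
In Python, from cell import ctrl gives the robot as it stands. The module is installed in compiled form; this text tells all that it offers.
- The arm moves only by the tool apply_moves, never from a script. Its arguments are lists of equal length, an entry for each row: "jaw": the finger opening in cm, from 0 to 8.54; "delta_pos": the shift along the world's x, y, z in cm, a list of three; "yaw": the turn about the world's z in rad. In form: {"jaw": [jaw, ...], "delta_pos": [[dx, dy, dz], ...], "yaw": [yaw, ...]}. A call has 1 to 10 rows; each row is the pose to reach, as a shift and turn from the pose commanded when the call began; what a row does not reach only later rows make up. A row lasts 1/12 s, in which the tool goes at most 41.7 mm and 7.16 degrees, less where a joint would pass 70% of its speed; a pose out of reach is approached as far as the arm can. A call with a gripper value outside its range is refused whole. The fingers move at their own pace and stop on an object; the grip force is fixed at half the most. Time passes only in rows, so rows that repeat a pose let the fingers close. It gives the time, the measured TCP pose, the force, the opening and the grip force at its end, in the units of the state.
- ctrl.get_obs(): the state, without advancing time (a new reading comes with each control period).
- ctrl.camera(name): name is "side" or "top"; returns a dict with "img" (384x512x3 uint8, red, green, blue), "depth" (384x512 float32, m along the optical axis (not along the pixel's ray), 0 where there is no reading), "vfov" (degrees; the focal length in pixels is half the picture's height over the tangent of half this angle, whatever the lens; pixels are square), "cx", "cy" (the principal point, pixels), "pose" (4x4, takes a point from camera to world coordinates). Camera axes: x right, y down, z forward; pixel columns grow to the right and rows downward; lengths in m; the calibration is good to about 2 mm. A picture is of the moment at which its call begins.
- ctrl.finish_job(): hands the job in; it is judged then, once.
The state is a dict: "time_s": time; "q": joint angles; "joint_velocities": joint speeds; "joint_efforts": joint torques, N m; "ee_pos": TCP position; "tcp_rot": TCP orientation; "wrist_force": force on the tool from outside, world axes, zero at the start; "wrist_torque": the same for the moment, N m; "grip_width": opening from 0.0 (shut) to 1.0 (fully open); "grip_force": force on a finger pad.
Only numpy, scipy, OpenCV 4.12 (cv2) and the standard library are available. Lean on these libraries where they do the work, as an engineer would, in place of code of your own. Each camera call takes 0.05 s, during which the arm holds its last target. There are 200 camera calls.

## Working session

There is one attempt and no reset: what is moved stays moved. The work goes in short steps, Python scripts to look and compute and a tool call to move; the robot and the scene stay as the last step left them, time stands still between calls to the robot, and variables do not carry over. Pictures are saved under pics/ and viewed, at most 10 in all, crops included, and the job is handed in when it is done.

Besides the shell and the picture viewer there is one more tool, called after "Request:" as a command line: name --pt "numbers of a row" for each row, then --argument value for the rest. apply_moves: Moves the arm, as the interface text tells. Its arguments: {"type":"object","properties":{"jaw":{"type":"array"},"delta_pos":{"type":"array"},"yaw":{"type":"array"}},"required":["jaw","delta_pos","yaw"]}

```bash
mkdir -p pics; cat > h.py <<'E'
import numpy as np,cv2
from cell import ctrl
def cam(n):
    c=ctrl.camera(n); c['f']=192/np.tan(np.radians(c['vfov'])/2); return c
def ray(c,u,v,z):
    d=c['pose'][:3,:3]@np.array([(u-c['cx'])/c['f'],(v-c['cy'])/c['f'],1]); o=c['pose'][:3,3]
    return o+d*(z-o[2])/d[2]
def proj(c,p):
    q=c['pose'][:3,:3].T@(np.array(p)-c['pose'][:3,3]); return np.array([c['cx']+c['f']*q[0]/q[2],c['cy']+c['f']*q[1]/q[2]])
def cloud(c):
    v,u=np.mgrid[:384,:512]; d=c['depth']
    P=np.stack([(u-c['cx'])/c['f']*d,(v-c['cy'])/c['f']*d,d],-1)
    return P@c['pose'][:3,:3].T+c['pose'][:3,3]
def save(c,name): cv2.imwrite('pics/'+name,c['img'][...,::-1])
E
python3 - <<'E'
from h import *
import pickle
for n in('top','side'):
    c=cam(n); pickle.dump(c,open(n+'.pkl','wb')); print(n,c['f'],c['cx'],c['cy'],c['pose'].round(3).tolist())
    cv2.imwrite(f'pics/{n}0.png',cv2.resize(c['img'][...,::-1],(800,600)))
print(ctrl.get_obs())
E
```

```text
top 371.12693181319463 259.2042500581963 195.04201562858265 [[-0.019, -0.995, 0.1, 0.457], [-0.999, 0.021, 0.027, 0.009], [-0.029, -0.1, -0.995, 1.084], [0.0, 0.0, 0.0, 1.0]]
side 387.54116336134274 258.2621427342913 195.69307048997402 [[0.995, -0.062, 0.081, 0.45], [-0.102, -0.586, 0.804, -0.657], [-0.002, -0.808, -0.589, 0.59], [0.0, 0.0, 0.0, 1.0]]
{'time_s': 0.1, 'q': array([1.07769577e+00, 3.78023689e-01, 7.97835762e-02, 1.27442839e+00,
       2.78292150e-05, 1.46052407e+00]), 'joint_velocities': array([-3.11407029e-04, -2.33253746e-03, -4.32200446e-05,  2.09242813e-03,
       -1.24992947e-03,  1.73062009e-03]), 'joint_efforts': array([ 1.13353857e-03, -4.64696181e+01,  2.70580477e+01,  1.20431543e-02,
       -2.28251597e-04, -8.19364033e-06]), 'ee_pos': array([0.21447914, 0.53286529, 0.23044442]), 'tcp_rot': array([-2.91426133e-04,  1.90247339e-01,  9.81735745e-01, -8.89674579e-04]), 'wrist_force': array([ 0.96564317,  0.24862876, -0.36694563]), 'wrist_torque': array([-0.02752121, -0.04927276, -0.04047209]), 'grip_force': 0.0, 'grip_width': 0.9987263741042033}
```

View pics/top0.png

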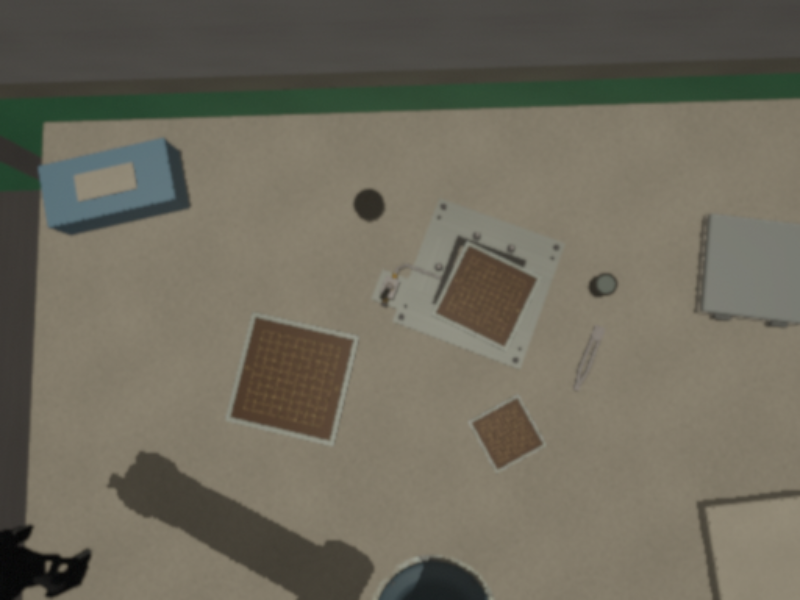

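View pics/side0.png

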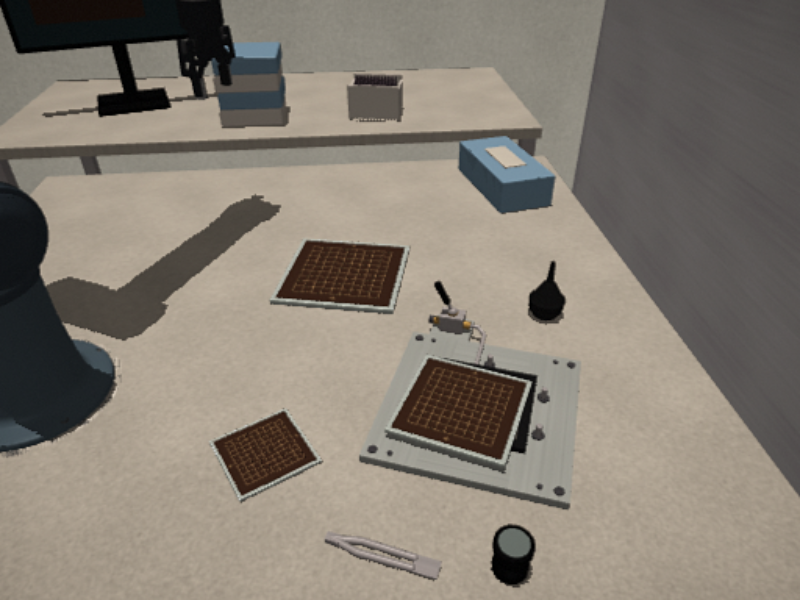

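The top view shows three mask-like squares: large at (293,380), small at (507,433), and one on the holder at (487,293). The one on the holder fits: it lies on the land and is about 150 mm across. The toggle is at (386,292), the blower at (369,205), the loupe at (603,285) and the tweezers at (588,358). I'll confirm in an enlarged crop.

```bash
python3 - <<'E'
from h import *
import pickle
t=pickle.load(open('top.pkl','rb'));s=pickle.load(open('side.pkl','rb'))
a=cv2.resize(t['img'][120:245,230:370,::-1],None,fx=5.7,fy=4.8*0+4.8*1.1875*0+4.7,interpolation=cv2.INTER_CUBIC) if 0 else cv2.resize(t['img'][120:240,230:370,::-1],None,fx=5,fy=5,interpolation=cv2.INTER_CUBIC)
b=cv2.resize(s['img'][170:325,225:380,::-1],None,fx=3.87,fy=3.87,interpolation=cv2.INTER_CUBIC)
cv2.imwrite('pics/tc.png',a);cv2.imwrite('pics/sc.png',b);print(a.shape,b.shape)
E
```

```text
(600, 700, 3) (600, 600, 3)
```

View pics/tc.png

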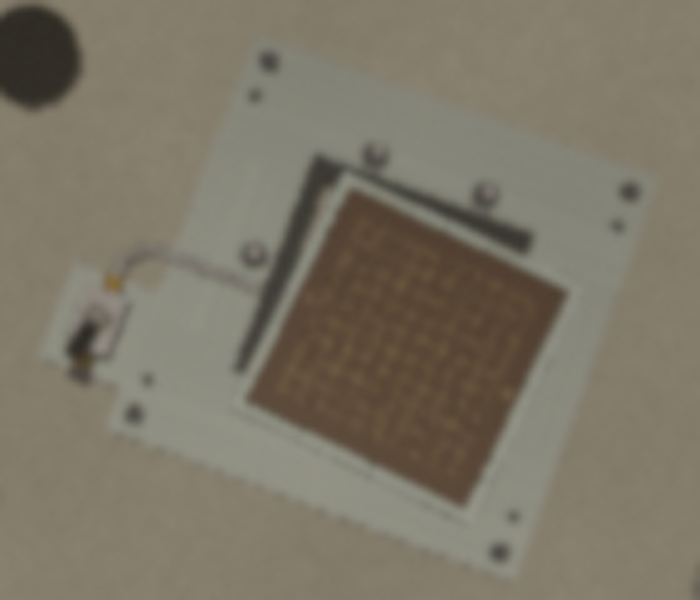

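View pics/sc.png

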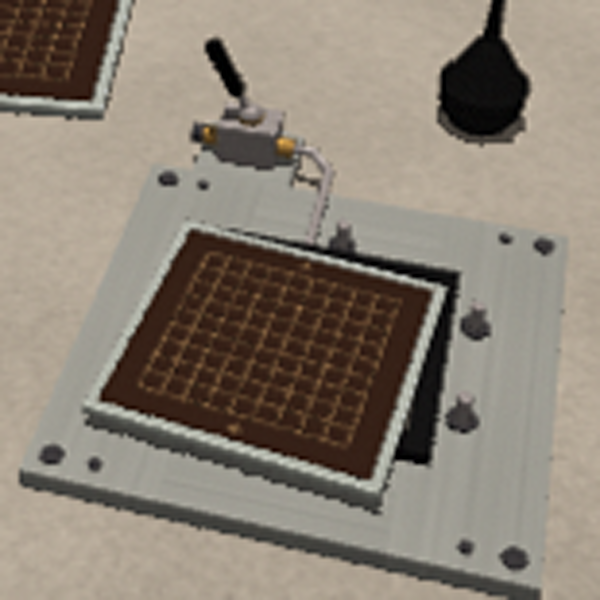

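The crop confirms it. The mask overhangs the black land, with a gap to the pins at the back (375,155), (485,192) and at the left (253,253). Its chrome corners in the top crop are (350,187), (570,290), (465,507) and (245,400). Next I'll fit the poses.

```bash
cat > fit.py <<'E'
from h import *
import pickle
from scipy.optimize import least_squares
t=pickle.load(open('top.pkl','rb'));s=pickle.load(open('side.pkl','rb'))
T=lambda L:[((x+.5)/5-.5+230,(y+.5)/5-.5+120) for x,y in L]
k=600/155
S=lambda L:[((x+.5)/k-.5+225,(y+.5)/k-.5+170) for x,y in L]
R=lambda a:np.array([[np.cos(a),-np.sin(a)],[np.sin(a),np.cos(a)]])
def fit(obs,free=0):
    # obs: (cam, px, local xy, z, inset?)
    def f(p):
        r=[]
        for c,px,l,z,ins in obs:
            l=np.array(l)-ins*np.sign(l)*(p[3] if free else 0)
            w=R(p[2])@l+p[:2]; r+=list(proj(c,[*w,z])-px)
        return r
    o=least_squares(f,[.5,-.1,-.3,.006],loss='soft_l1'); return o.x,np.abs(np.array(o.fun)).max(),np.array(o.fun).reshape(-1,2).round(1)
sq=lambda h:[(h,h),(h,-h),(-h,-h),(-h,h)]
H=[(t,p,l,.012,0) for p,l in zip(T([(262,40),(657,177),(515,575),(110,430)]),sq(.125))]
H+=[(t,p,l,.030,0) for p,l in zip(T([(377,153),(487,190),(254,249)]),[(.08,.034),(.08,-.034),(0,.08)])]
H+=[(s,p,l,.012,0) for p,l in zip(S([(567,238),(540,590),(22,475),(155,165)]),sq(.125))]
M=[(t,p,l,.02635,1) for p,l in zip(T([(350,187),(570,290),(465,507),(245,400)]),sq(.076))]
M+=[(s,p,l,.02635,0) for p,l in zip(S([(447,285),(380,492),(88,408),(190,225)]),sq(.076))]
if __name__=='__main__':
    h,e,r=fit(H);print('H',h.round(4),e,r.tolist())
    m,e,r=fit(M,1);print('M',m.round(4),e,r.tolist())
    for n,o in(('Ht',H[:7]),('Hs',H[7:])): print(n,fit(o)[0].round(4))
    for n,o in(('Ms',M[4:]),): print(n,fit(o)[0].round(4))
    print('mask in holder',R(-h[2])@(m[:2]-h[:2]),m[2]-h[2])
    P=cloud(s);q=np.linalg.norm(P-np.array([*(R(h[2])@[-.07,.15]+h[:2]),.07]),axis=-1)<.04
    Q=P[q&(P[...,2]>.05)];L=(Q[:,:2]-h[:2])@R(h[2]);print('toggle pts',len(Q));i=np.argsort(-Q[:,2])[:8];print(np.c_[L[i],Q[i,2]].round(3).tolist())
    for n,l in(('tip',(-.095,.15)),('pivot',(-.07,.15)),('plateFR',(-.125,-.125)),('plateFL',(-.125,.125))):print(n,R(h[2])@l+h[:2])
E
python3 fit.py
```

```text
H [ 0.6061 -0.0997 -0.3767  0.006 ] 1.5162610069698417 [[-1.5, -1.4], [0.1, -0.0], [-0.1, 1.2], [-0.9, -0.2], [-0.1, -0.8], [0.3, -0.2], [-0.1, 0.2], [0.1, 0.1], [0.8, 0.7], [-1.0, -0.1], [-0.9, 0.3]]
M [ 0.58   -0.1107 -0.4749  0.0068] 1.422461694828911 [[-0.3, -0.5], [-0.6, -0.3], [-0.3, -0.2], [-0.3, -0.2], [0.4, 0.8], [0.5, 1.3], [-1.4, 0.1], [-1.2, -0.7]]
Ht [ 0.6056 -0.1004 -0.3742  0.006 ]
Hs [ 0.6068 -0.0987 -0.3784  0.006 ]
Ms [ 0.5811 -0.1092 -0.4716  0.006 ]
mask in holder [-0.02019907 -0.01987379] -0.09813394326531971
toggle pts 91
[[-0.096, 0.15, 0.094], [-0.093, 0.148, 0.094], [-0.094, 0.152, 0.093], [-0.092, 0.153, 0.093], [-0.091, 0.149, 0.093], [-0.089, 0.151, 0.093], [-0.096, 0.15, 0.092], [-0.093, 0.147, 0.092]]
tip [0.57296327 0.07476981]
pivot [0.59621021 0.06557307]
plateFR [ 0.44390284 -0.1699104 ]
plateFL [0.53587021 0.06255896]
```

Request:
apply_moves --jaw '[0, 0, 0, 0, 0, 0, 0, 0, 0, 0]' --pt "1.6 -3.5 0" --pt "3.2 -7 0" --pt "4.8 -10.6 0" --pt "6.4 -14.1 0" --pt "8 -17.6 0" --pt "9.6 -21.2 0" --pt "11.2 -24.7 0" --pt "12.8 -28.2 0" --pt "14.4 -31.8 0" --pt "16 -35.3 0" --yaw '[0, 0, 0, 0, 0, 0.007, 0.007, 0.007, 0.007, 0.007]'

```text
time_s: 0.93
ee_pos: [0.3747, 0.1785, 0.2311]
tcp_rot: [-0.0, 0.187, 0.982, -0.0]
wrist_force: [1.0, -0.2, 0.8]
grip_width: 0.001
grip_force: 0.0
```

Request:
apply_moves --jaw '[0, 0, 0, 0, 0, 0, 0, 0, 0, 0]' --pt "1.6 -3.5 0" --pt "3.2 -7 0" --pt "4.8 -10.6 0" --pt "6.4 -14.1 0" --pt "8 -17.6 0" --pt "9.6 -21.2 0" --pt "10.8 -23.9 0" --pt "10.8 -23.9 -3" --pt "10.8 -23.9 -6" --pt "10.8 -23.9 -9" --yaw '[0, 0, 0, 0, 0, 0, 0, 0, 0, 0]'

```text
time_s: 1.77
ee_pos: [0.4832, -0.0595, 0.1403]
tcp_rot: [0.001, 0.188, 0.982, 0.0]
wrist_force: [0.5, -0.7, -1.2]
grip_width: 0.004
grip_force: 0.0
```

```bash
cat > st.py <<'E'
from fit import *
h=np.array([.606,-.0997,-.376])
def st():
    o=ctrl.get_obs();p=o['ee_pos'];w,x,y,z=o['tcp_rot']
    ya=np.arctan2(1-2*(x*x+z*z),2*(x*y-w*z))
    print('t',round(o['time_s'],2),'p',p.round(4),'hold',(R(-h[2])@(p[:2]-h[:2])).round(4),'yawerr',round(ya-np.pi/2-h[2],4),'F(hold)',(R(-h[2])@o['wrist_force'][:2]).round(2),'grip',o['grip_width'].round(3))
if __name__=='__main__': st()
E
python3 - <<'E'
from st import *
st()
for n,u,v,z in(('loupe',603*.64,285*.64,.044),('blower',369*.64,205*.64,.04)):
    w=ray(t,u,v,z)[:2];print(n,w,R(-h[2])@(w-h[:2]))
c=cam('side');save(c,'s1.png')
E
```

```text
Traceback (most recent call last):
  File "st.py", line 6, in st
    print('t',round(o['time_s'],2),'p',p.round(4),'hold',(R(-h[2])@(p[:2]-h[:2])).round(4),'yawerr',round(ya-np.pi/2-h[2],4),'F(hold)',(R(-h[2])@o['wrist_force'][:2]).round(2),'grip',o['grip_width'].round(3))
                                                                                                                                                                                       ^^^^^^^^^^^^^^^^^^^^^
AttributeError: 'float' object has no attribute 'round'
```

```bash
sed -i "s/o\['grip_width'\].round(3)/o['grip_width']/" st.py; python3 - <<'E'
from st import *
st()
for n,u,v,z in(('loupe',603*.64,285*.64,.044),('blower',369*.64,205*.64,.04)):
    w=ray(t,u,v,z)[:2];print(n,w,R(-h[2])@(w-h[:2]))
E
```

```text
t 1.77 p [ 0.4832 -0.0595  0.1403] hold [-0.1289 -0.0077] yawerr -0.0015 F(hold) [ 0.69 -0.5 ] grip 0.004006263197587016
loupe [ 0.59015402 -0.31911089] [ 0.06582931 -0.20990172]
blower [0.74899687 0.09954725] [0.05984308 0.23783687]
```

Request:
apply_moves --jaw '[0, 0, 0, 0, 0, 0, 0, 0]' --pt "0 0 -3" --pt "0 0 -6" --pt "0 0 -8" --pt "0 0 -10" --pt "0 0 -11.3" --pt "0 0 -12.3" --pt "0 0 -12.4" --pt "0 0 -12.4" --yaw '[0, 0, 0, 0, 0, 0, 0, 0]'

```text
time_s: 2.43
ee_pos: [0.4818, -0.0583, 0.0166]
tcp_rot: [-0.001, 0.187, 0.982, 0.0]
wrist_force: [0.9, -0.4, -0.1]
grip_width: 0.002
grip_force: 0.0
```

```bash
python3 - <<'E'
from st import *
st()
c=cam('side');cv2.imwrite('pics/s1.png',cv2.resize(c['img'][150:330,190:390,::-1],None,fx=3.3,fy=3.3,interpolation=cv2.INTER_CUBIC))
E
```

```text
t 2.43 p [ 0.4818 -0.0583  0.0166] hold [-0.1308 -0.0071] yawerr 0.0002 F(hold) [ 1.01 -0.03] grip 0.001997735459743507
```

View pics/s1.png

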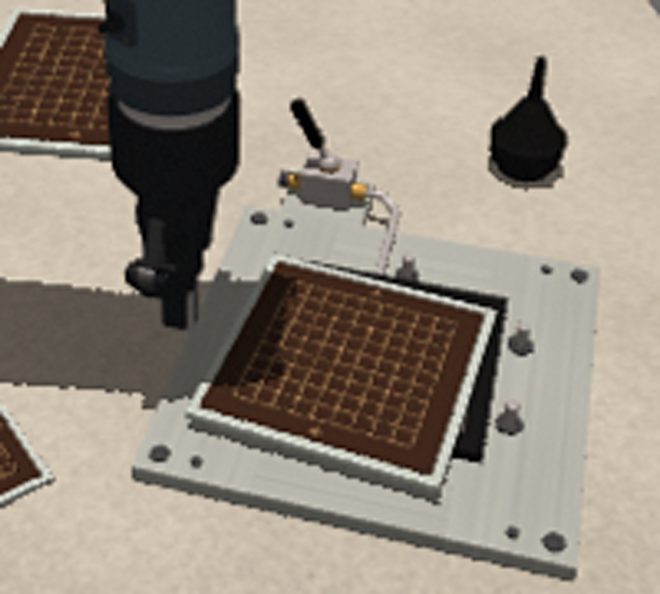

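Request:
apply_moves --jaw '[0, 0, 0, 0, 0, 0, 0, 0, 0, 0]' --pt "0.19 -0.07 0" --pt "0.37 -0.15 0" --pt "0.56 -0.22 0" --pt "0.74 -0.29 0" --pt "0.93 -0.37 0" --pt "1.12 -0.44 0" --pt "1.3 -0.51 0" --pt "1.49 -0.59 0" --pt "1.67 -0.66 0" --pt "1.86 -0.73 0" --yaw '[0, 0, 0, 0, 0, 0, 0, 0, 0, 0]'

```text
time_s: 3.32
ee_pos: [0.5015, -0.0659, 0.0173]
tcp_rot: [-0.0, 0.187, 0.982, 0.0]
wrist_force: [0.2, 0.3, -0.4]
grip_width: -0.002
grip_force: 0.0
```

Request:
apply_moves --jaw '[0, 0, 0, 0, 0, 0, 0, 0, 0, 0]' --pt "0.17 -0.06 0" --pt "0.34 -0.13 0" --pt "0.5 -0.2 0" --pt "0.65 -0.26 0" --pt "0.79 -0.31 0" --pt "0.93 -0.37 0" --pt "1.07 -0.42 0" --pt "1.21 -0.48 0" --pt "1.35 -0.53 0" --pt "1.49 -0.59 0" --yaw '[0, 0, 0, 0, 0, 0, 0, 0, 0, 0]'

```text
time_s: 4.15
ee_pos: [0.5164, -0.0718, 0.0173]
tcp_rot: [-0.0, 0.187, 0.982, 0.0]
wrist_force: [0.2, 0.7, -0.3]
grip_width: -0.001
grip_force: 0.4
```

```bash
python3 st.py
```

```text
t 4.15 p [ 0.5164 -0.0718  0.0173] hold [-0.0936 -0.007 ] yawerr 0.0002 F(hold) [-0.08  0.75] grip -0.0007028834343601319
```

Request:
apply_moves --jaw '[0, 0, 0, 0]' --pt "0.09 -0.04 0" --pt "0.19 -0.07 0" --pt "0.28 -0.11 0" --pt "0.37 -0.15 0" --yaw '[0, 0, 0, 0]'

```text
time_s: 4.48
ee_pos: [0.5188, -0.0731, 0.017]
tcp_rot: [-0.001, 0.187, 0.982, 0.0]
wrist_force: [-4.3, 1.5, 1.4]
grip_width: 0.002
grip_force: 1.8
```

Request:
apply_moves --jaw '[0, 0]' --pt "0.05 -0.02 0" --pt "0.09 -0.04 0" --yaw '[0, 0]'

```text
time_s: 4.65
ee_pos: [0.5197, -0.0735, 0.017]
tcp_rot: [-0.001, 0.187, 0.982, -0.0]
wrist_force: [-4.2, 1.0, 1.7]
grip_width: 0.001
grip_force: 2.2
```

```bash
python3 - <<'E'
from st import *
st()
c=cam('top');a=cv2.resize(c['img'][130:240,250:360,::-1],None,fx=5.4,fy=5.4,interpolation=cv2.INTER_CUBIC)
c=cam('side');b=cv2.resize(c['img'][210:325,230:380,::-1],None,fx=5.2,fy=5.2,interpolation=cv2.INTER_CUBIC)
cv2.imwrite('pics/s2.png',b)
E
```

```text
t 4.65 p [ 0.5197 -0.0735  0.017 ] hold [-0.0899 -0.0073] yawerr 0.0001 F(hold) [-4.28 -0.57] grip 0.0013618445941393205
```

View pics/s2.png

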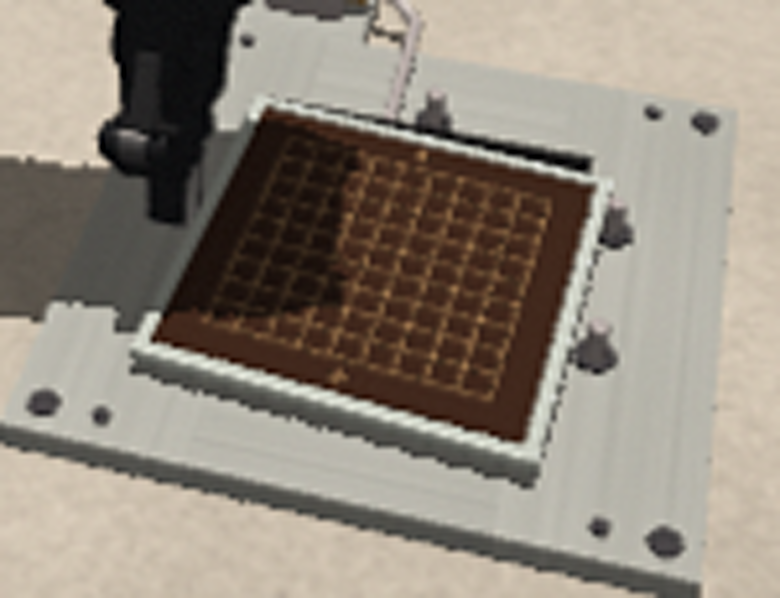

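The back-left pin at (617,225) is in contact. The far edge still shows a small gap at the right pin (597,350), so the mask still has to turn. I'll continue gently.

Request:
apply_moves --jaw '[0, 0, 0]' --pt "0.05 -0.02 0" --pt "0.09 -0.04 0" --pt "0.09 -0.04 0" --yaw '[0, 0, 0]'

```text
time_s: 5.0
ee_pos: [0.521, -0.074, 0.017]
tcp_rot: [-0.001, 0.187, 0.982, 0.0]
wrist_force: [-4.6, 0.2, 1.0]
grip_width: 0.004
grip_force: 2.2
```

```bash
cat > mk.py <<'E'
from st import *
# mask pose from side view: brown segmentation on z=26.35 plane, min-area-rect of brown area
def mask(n='side'):
    c=cam(n);hs=cv2.cvtColor(c['img'],cv2.COLOR_RGB2HSV)
    r,g,b=[c['img'][...,i].astype(int) for i in range(3)]
    m=((r-b>18)&(r<125)&(r>1.5*b)).astype(np.uint8)
    # also dark brown in shadow
    m|=((r>b*1.6)&(r<125)&(r>15)).astype(np.uint8)
    # rectify holder frame at z=26.35, 0.5mm/px, +-110mm
    g=np.mgrid[-110:110:.5,-110:110:.5]/1000.; X=np.stack([g[0].ravel(),g[1].ravel()],1)@R(h[2]).T+h[:2]
    W=np.c_[X,np.full(len(X),.02635)];q=(W-c['pose'][:3,3])@c['pose'][:3,:3]
    u=(c['cx']+c['f']*q[:,0]/q[:,2]).reshape(440,440).astype(np.float32);v=(c['cy']+c['f']*q[:,1]/q[:,2]).reshape(440,440).astype(np.float32)
    k=cv2.remap(m*255,u,v,cv2.INTER_LINEAR)>127
    k=cv2.morphologyEx(k.astype(np.uint8),cv2.MORPH_CLOSE,np.ones((9,9)));k=cv2.morphologyEx(k,cv2.MORPH_OPEN,np.ones((25,25)))
    cs,_=cv2.findContours(k,cv2.RETR_EXTERNAL,cv2.CHAIN_APPROX_NONE);ct=max(cs,key=cv2.contourArea)
    P=ct[:,0,::-1]*.5-110  # (x,y) mm
    cen=(P.max(0)+P.min(0))/2; out=[]
    for ax,sg in((0,1),(0,-1),(1,1),(1,-1)):
        o=P[(abs(P[:,1-ax]-cen[1-ax])<52)&(sg*(P[:,ax]-cen[ax])>50)]
        if len(o)<30: out.append(None);continue
        f=np.polyfit(o[:,1-ax],o[:,ax],1);
        for _ in range(3): e=abs(np.polyval(f,o[:,1-ax])-o[:,ax]);o=o[e<max(1,1.5*np.median(e))];f=np.polyfit(o[:,1-ax],o[:,ax],1)
        out.append((round(np.polyval(f,0),2),round(f[0]*(-1 if ax==0 else 1),4)))
    print(n,'far,near,left,right (offset at 0 mm, tilt):',out)
if __name__=='__main__':
    st();mask('side');mask('top')
E
python3 mk.py
```

```text
t 5.0 p [ 0.521 -0.074  0.017] hold [-0.0885 -0.0073] yawerr 0.0001 F(hold) [-4.34 -1.49] grip 0.00397961478717072
side far,near,left,right (offset at 0 mm, tilt): [(np.float64(66.13), np.float64(-0.0596)), (np.float64(-71.58), np.float64(-0.0637)), (np.float64(52.05), np.float64(-0.0643)), (np.float64(-85.55), np.float64(-0.0614))]
top far,near,left,right (offset at 0 mm, tilt): [None, None, None, None]
```

Request:
apply_moves --jaw '[0, 0, 0, 0, 0]' --pt "0.05 -0.02 0" --pt "0.09 -0.04 0" --pt "0.14 -0.05 0" --pt "0.19 -0.07 0" --pt "0.19 -0.07 0" --yaw '[0, 0, 0, 0, 0]'

```text
time_s: 5.52
ee_pos: [0.5223, -0.0746, 0.017]
tcp_rot: [-0.001, 0.187, 0.982, -0.0]
wrist_force: [-7.0, 1.4, 2.5]
grip_width: -0.001
grip_force: 3.2
```

```bash
python3 mk.py
```

```text
t 5.52 p [ 0.5223 -0.0746  0.017 ] hold [-0.087  -0.0073] yawerr 0.0001 F(hold) [-7.03 -1.26] grip -0.001122149177221345
side far,near,left,right (offset at 0 mm, tilt): [(np.float64(66.93), np.float64(-0.0324)), (np.float64(-70.47), np.float64(-0.0387)), (np.float64(53.95), np.float64(-0.0309)), (np.float64(-83.37), np.float64(-0.0407))]
top far,near,left,right (offset at 0 mm, tilt): [None, None, None, None]
```

Request:
apply_moves --jaw '[0, 0, 0, 0, 0, 0, 0, 0, 0]' --pt "-0.37 0.15 0" --pt "-0.74 0.29 -0.1" --pt "-0.92 -0.4 -0.2" --pt "-1.29 -1.11 -0.25" --pt "-1.29 -1.11 -0.25" --pt "-1.11 -1.18 -0.25" --pt "-0.92 -1.25 -0.25" --pt "-0.74 -1.33 -0.25" --pt "-0.6 -1.38 -0.25" --yaw '[0, 0, 0, 0, 0, 0, 0, 0, 0]'

```text
time_s: 6.37
ee_pos: [0.5171, -0.0885, 0.0146]
tcp_rot: [-0.001, 0.187, 0.982, 0.0]
wrist_force: [-3.2, -0.4, 1.4]
grip_width: 0.0
grip_force: 1.5
```

```bash
python3 mk.py
```

```text
t 6.37 p [ 0.5171 -0.0885  0.0146] hold [-0.0869 -0.0222] yawerr 0.0003 F(hold) [-2.84 -1.55] grip 0.00018228161630101953
side far,near,left,right (offset at 0 mm, tilt): [(np.float64(67.15), np.float64(-0.0202)), (np.float64(-69.88), np.float64(-0.0255)), (np.float64(54.18), np.float64(-0.0218)), (np.float64(-82.91), np.float64(-0.0221))]
top far,near,left,right (offset at 0 mm, tilt): [(np.float64(64.94), np.float64(-0.0215)), (np.float64(-62.96), np.float64(-0.0016)), None, None]
```

Request:
apply_moves --jaw '[0, 0, 0, 0]' --pt "0.05 -0.02 0" --pt "0.09 -0.04 0" --pt "0.12 -0.05 0" --pt "0.12 -0.05 0" --yaw '[0, 0, 0, 0]'

```text
time_s: 6.8
ee_pos: [0.5179, -0.0889, 0.0145]
tcp_rot: [-0.001, 0.187, 0.982, -0.0]
wrist_force: [-4.9, 0.2, 0.9]
grip_width: -0.002
grip_force: 2.0
```

```bash
python3 mk.py
```

```text
t 6.8 p [ 0.5179 -0.0889  0.0145] hold [-0.0859 -0.0223] yawerr 0.0002 F(hold) [-4.62 -1.57] grip -0.002145991393866804
side far,near,left,right (offset at 0 mm, tilt): [(np.float64(67.93), np.float64(-0.0058)), (np.float64(-69.37), np.float64(-0.0071)), (np.float64(55.14), np.float64(-0.0055)), (np.float64(-82.06), np.float64(-0.0067))]
top far,near,left,right (offset at 0 mm, tilt): [(np.float64(66.17), np.float64(0.0119)), (np.float64(-59.09), np.float64(0.0859)), None, None]
```

Request:
apply_moves --jaw '[0, 0, 0, 0]' --pt "0.04 -0.015 0" --pt "0.07 -0.03 0" --pt "0.07 -0.03 0" --pt "0.07 -0.03 0" --yaw '[0, 0, 0, 0]'

```text
time_s: 7.23
ee_pos: [0.518, -0.0889, 0.0144]
tcp_rot: [-0.001, 0.187, 0.982, 0.0]
wrist_force: [-6.5, 1.2, 3.0]
grip_width: 0.004
grip_force: 3.1
```

```bash
python3 mk.py
```

```text
t 7.23 p [ 0.518  -0.0889  0.0144] hold [-0.0858 -0.0222] yawerr 0.0002 F(hold) [-6.51 -1.26] grip 0.0038435651323920155
side far,near,left,right (offset at 0 mm, tilt): [(np.float64(67.93), np.float64(-0.0058)), (np.float64(-69.15), np.float64(-0.0084)), (np.float64(55.14), np.float64(-0.0055)), (np.float64(-81.95), np.float64(-0.0044))]
top far,near,left,right (offset at 0 mm, tilt): [(np.float64(65.07), np.float64(-0.0166)), (np.float64(-59.38), np.float64(0.0751)), None, None]
```

Request:
apply_moves --jaw '[0, 0, 0, 0, 0, 0, 0, 0, 0, 0]' --pt "-0.5 0.2 0" --pt "-1.86 0.73 0" --pt "-1.86 0.73 2.5" --pt "-1.86 0.73 5" --pt "0 -3 5" --pt "1.5 -6 5" --pt "3 -9.2 5" --pt "4.39 -12.25 5" --pt "4.39 -12.25 2.5" --pt "4.39 -12.25 1" --yaw '[0, 0, 0, 0, 0, 0, 0, 0, 0, 0]'

```text
time_s: 8.17
ee_pos: [0.5675, -0.2154, 0.0254]
tcp_rot: [0.004, 0.188, 0.982, -0.001]
wrist_force: [-0.1, 0.9, -1.2]
grip_width: 0.0
grip_force: 0.0
```

Request:
apply_moves --jaw '[0, 0, 0]' --pt "0 0 -0.7" --pt "0 0 -1" --pt "0 0 -1" --yaw '[0, 0, 0]'

```text
time_s: 8.42
ee_pos: [0.5636, -0.2116, 0.0146]
tcp_rot: [0.0, 0.187, 0.982, 0.0]
wrist_force: [-0.6, 0.7, 0.1]
grip_width: -0.003
grip_force: 0.0
```

```bash
python3 mk.py
```

```text
t 8.42 p [ 0.5636 -0.2116  0.0146] hold [ 0.0017 -0.1196] yawerr 0.0007 F(hold) [-0.8   0.44] grip -0.0029482109382148926
side far,near,left,right (offset at 0 mm, tilt): [None, None, (np.float64(55.24), np.float64(-0.0127)), (np.float64(-81.53), np.float64(-0.0155))]
top far,near,left,right (offset at 0 mm, tilt): [(np.float64(65.25), np.float64(-0.0019)), (np.float64(-64.89), np.float64(-0.0202)), (np.float64(49.7), np.float64(0.0052)), (np.float64(-72.44), np.float64(0.0883))]
```

Request:
apply_moves --jaw '[0, 0, 0, 0, 0, 0, 0, 0, 0, 0]' --pt "0.08 0.2 0" --pt "0.17 0.42 0" --pt "0.24 0.61 0" --pt "0.32 0.8 0" --pt "0.4 1.0 0" --pt "0.47 1.19 0" --pt "0.55 1.4 0" --pt "0.63 1.6 0" --pt "0.7 1.78 0" --pt "0.77 1.95 0" --yaw '[0, 0, 0, 0, 0, 0, 0, 0, 0, 0]'

```text
time_s: 9.35
ee_pos: [0.5712, -0.1924, 0.0148]
tcp_rot: [-0.0, 0.187, 0.982, -0.0]
wrist_force: [-0.5, -0.8, 0.6]
grip_width: 0.001
grip_force: 0.4
```

Request:
apply_moves --jaw '[0, 0, 0, 0]' --pt "0.04 0.1 0" --pt "0.08 0.2 0" --pt "0.12 0.3 0" --pt "0.14 0.36 0" --yaw '[0, 0, 0, 0]'

```text
time_s: 9.68
ee_pos: [0.5726, -0.1887, 0.0148]
tcp_rot: [0.0, 0.187, 0.982, 0.0]
wrist_force: [0.2, -0.8, -0.6]
grip_width: -0.002
grip_force: 0.4
```

```bash
python3 mk.py
```

```text
t 9.68 p [ 0.5726 -0.1887  0.0148] hold [ 0.0016 -0.095 ] yawerr 0.0002 F(hold) [ 0.47 -0.64] grip -0.0018558577178395266
side far,near,left,right (offset at 0 mm, tilt): [None, None, (np.float64(62.93), np.float64(-0.0001)), (np.float64(-73.35), np.float64(-0.0081))]
top far,near,left,right (offset at 0 mm, tilt): [(np.float64(65.15), np.float64(0.0041)), (np.float64(-65.32), np.float64(-0.0149)), (np.float64(58.21), np.float64(0.0082)), (np.float64(-63.44), np.float64(-0.0437))]
```

Request:
apply_moves --jaw '[0, 0, 0, 0, 0]' --pt "0.04 0.09 0" --pt "0.07 0.19 0" --pt "0.11 0.28 0" --pt "0.15 0.37 0" --pt "0.16 0.42 0" --yaw '[0, 0, 0, 0, 0]'

```text
time_s: 10.2
ee_pos: [0.5743, -0.1844, 0.0148]
tcp_rot: [0.0, 0.187, 0.982, 0.0]
wrist_force: [-0.3, -0.0, -0.4]
grip_width: 0.005
grip_force: 0.4
```

Request:
apply_moves --jaw '[0, 0, 0]' --pt "0.02 0.05 0" --pt "0.04 0.09 0" --pt "0.04 0.09 0" --yaw '[0, 0, 0]'

```text
time_s: 10.45
ee_pos: [0.5746, -0.1836, 0.0148]
tcp_rot: [0.0, 0.187, 0.982, 0.0]
wrist_force: [-0.6, -0.9, -0.0]
grip_width: 0.0
grip_force: 0.2
```

```bash
python3 mk.py
```

```text
t 10.45 p [ 0.5746 -0.1836  0.0148] hold [ 0.0016 -0.0895] yawerr 0.0003 F(hold) [-0.22 -1.1 ] grip 0.00023471494854382643
side far,near,left,right (offset at 0 mm, tilt): [None, None, (np.float64(67.93), np.float64(0.0087)), (np.float64(-68.32), np.float64(0.0057))]
top far,near,left,right (offset at 0 mm, tilt): [(np.float64(64.9), np.float64(0.0014)), (np.float64(-65.47), np.float64(-0.0157)), (np.float64(63.75), np.float64(0.0075)), (np.float64(-55.54), np.float64(-0.111))]
```

Request:
apply_moves --jaw '[0, 0, 0]' --pt "0.02 0.05 0" --pt "0.04 0.09 0" --pt "0.04 0.09 0" --yaw '[0, 0, 0]'

```text
time_s: 10.8
ee_pos: [0.575, -0.1827, 0.0148]
tcp_rot: [0.0, 0.187, 0.982, 0.0]
wrist_force: [-1.0, -0.2, -0.5]
grip_width: 0.001
grip_force: 0.3
```

Request:
apply_moves --jaw '[0, 0, 0]' --pt "0.02 0.05 0" --pt "0.04 0.09 0" --pt "0.04 0.09 0" --yaw '[0, 0, 0]'

```text
time_s: 11.05
ee_pos: [0.5753, -0.1821, 0.0148]
tcp_rot: [-0.0, 0.187, 0.982, -0.0]
wrist_force: [0.2, -1.2, 0.1]
grip_width: 0.001
grip_force: 0.8
```

```bash
python3 mk.py
```

```text
t 11.05 p [ 0.5753 -0.1821  0.0148] hold [ 0.0017 -0.0879] yawerr 0.0002 F(hold) [ 0.64 -1.07] grip 0.0006043829985222511
side far,near,left,right (offset at 0 mm, tilt): [None, None, (np.float64(69.92), np.float64(0.004)), (np.float64(-66.47), np.float64(-0.0))]
top far,near,left,right (offset at 0 mm, tilt): [(np.float64(64.96), np.float64(-0.0068)), (np.float64(-65.2), np.float64(-0.0085)), (np.float64(65.25), np.float64(0.0058)), (np.float64(-51.38), np.float64(-0.0045))]
```

Request:
apply_moves --jaw '[0, 0, 0]' --pt "0.02 0.05 0" --pt "0.04 0.09 0" --pt "0.04 0.09 0" --yaw '[0, 0, 0]'

```text
time_s: 11.4
ee_pos: [0.5755, -0.1818, 0.0148]
tcp_rot: [-0.0, 0.187, 0.982, -0.001]
wrist_force: [-1.7, -4.5, -0.5]
grip_width: -0.003
grip_force: 2.5
```

```bash
python3 mk.py
```

```text
t 11.4 p [ 0.5755 -0.1818  0.0148] hold [ 0.0018 -0.0875] yawerr -0.0003 F(hold) [ 0.09 -4.78] grip -0.002579202969606425
side far,near,left,right (offset at 0 mm, tilt): [None, None, (np.float64(69.91), np.float64(0.0043)), (np.float64(-66.4), np.float64(-0.0007))]
top far,near,left,right (offset at 0 mm, tilt): [(np.float64(64.89), np.float64(0.0008)), (np.float64(-65.42), np.float64(-0.0084)), (np.float64(65.77), np.float64(0.0057)), (np.float64(-56.15), np.float64(-0.2079))]
```

Request:
apply_moves --jaw '[0, 0, 0, 0, 0, 0, 0, 0, 0, 0]' --pt "-0.2 -0.5 0" --pt "-0.75 -1.9 0" --pt "-0.75 -1.9 2.5" --pt "-0.75 -1.9 5" --pt "-2.5 1.5 5" --pt "-4.3 5 5" --pt "-5.8 8.5 5" --pt "-6.72 12.06 5" --pt "-6.72 12.06 5" --pt "-6.72 12.06 2.5" --yaw '[0, 0, 0, 0, 0, 0, 0, 0, 0, 0]'

```text
time_s: 12.33
ee_pos: [0.5118, -0.0586, 0.0436]
tcp_rot: [0.004, 0.185, 0.983, 0.001]
wrist_force: [1.4, -1.1, 0.8]
grip_width: 0.006
grip_force: 0.0
```

Request:
apply_moves --jaw '[0, 0, 0, 0, 0, 0, 0, 0, 0, 0]' --pt "0 0 -1.5" --pt "0 0 -2.2" --pt "0 0 -2.5" --pt "0.2 -0.08 -2.5" --pt "0.4 -0.16 -2.5" --pt "0.6 -0.24 -2.5" --pt "0.8 -0.32 -2.5" --pt "1.0 -0.4 -2.5" --pt "1.2 -0.48 -2.5" --pt "1.3 -0.52 -2.5" --yaw '[0, 0, 0, 0, 0, 0, 0, 0, 0, 0]'

```text
time_s: 13.17
ee_pos: [0.5223, -0.0658, 0.0151]
tcp_rot: [0.0, 0.187, 0.982, 0.0]
wrist_force: [0.2, 0.5, 0.1]
grip_width: 0.001
grip_force: 0.0
```

```bash
python3 mk.py
```

```text
t 13.17 p [ 0.5223 -0.0658  0.0151] hold [-0.0903  0.0008] yawerr 0.0001 F(hold) [-0.02  0.49] grip 0.0012977262632508503
side far,near,left,right (offset at 0 mm, tilt): [(np.float64(67.59), np.float64(-0.0042)), (np.float64(-69.77), np.float64(-0.0033)), (np.float64(70.2), np.float64(-0.0056)), (np.float64(-66.48), np.float64(-0.0005))]
top far,near,left,right (offset at 0 mm, tilt): [None, None, (np.float64(63.69), np.float64(0.0279)), (np.float64(-59.31), np.float64(-0.0519))]
```

Request:
apply_moves --jaw '[0, 0, 0, 0, 0]' --pt "0.09 -0.04 0" --pt "0.19 -0.07 0" --pt "0.28 -0.11 0" --pt "0.35 -0.14 0" --pt "0.35 -0.14 0" --yaw '[0, 0, 0, 0, 0]'

```text
time_s: 13.68
ee_pos: [0.5253, -0.067, 0.0149]
tcp_rot: [0.0, 0.187, 0.982, 0.0]
wrist_force: [-0.7, 0.5, 0.4]
grip_width: -0.003
grip_force: 0.0
```

Request:
apply_moves --jaw '[0, 0, 0]' --pt "0.05 -0.02 0" --pt "0.09 -0.04 0" --pt "0.09 -0.04 0" --yaw '[0, 0, 0]'

```text
time_s: 13.93
ee_pos: [0.5261, -0.0674, 0.0149]
tcp_rot: [0.0, 0.187, 0.982, 0.0]
wrist_force: [1.0, 0.4, 0.3]
grip_width: 0.002
grip_force: 0.0
```

```bash
python3 mk.py
```

```text
t 13.93 p [ 0.5261 -0.0674  0.0149] hold [-0.0862  0.0007] yawerr 0.0001 F(hold) [0.78 0.76] grip 0.0020891733419460892
side far,near,left,right (offset at 0 mm, tilt): [(np.float64(67.59), np.float64(-0.0042)), (np.float64(-69.73), np.float64(-0.0057)), (np.float64(70.2), np.float64(-0.0056)), (np.float64(-66.48), np.float64(-0.0005))]
top far,near,left,right (offset at 0 mm, tilt): [None, None, None, None]
```

Request:
apply_moves --jaw '[0, 0, 0]' --pt "0.05 -0.02 0" --pt "0.09 -0.04 0" --pt "0.09 -0.04 0" --yaw '[0, 0, 0]'

```text
time_s: 14.28
ee_pos: [0.5264, -0.0676, 0.0147]
tcp_rot: [-0.001, 0.187, 0.982, 0.0]
wrist_force: [-1.9, 0.7, 0.7]
grip_width: -0.001
grip_force: 0.7
```

Request:
apply_moves --jaw '[0, 0, 0]' --pt "0.05 -0.02 0" --pt "0.07 -0.03 0" --pt "0.07 -0.03 0" --yaw '[0, 0, 0]'

```text
time_s: 14.53
ee_pos: [0.5264, -0.0676, 0.0145]
tcp_rot: [-0.001, 0.187, 0.982, 0.0]
wrist_force: [-2.9, 0.9, 2.3]
grip_width: -0.004
grip_force: 2.0
```

```bash
python3 mk.py
```

```text
t 14.53 p [ 0.5264 -0.0676  0.0145] hold [-0.0858  0.0006] yawerr 0.0004 F(hold) [-3.04 -0.24] grip -0.0035474506511333024
side far,near,left,right (offset at 0 mm, tilt): [(np.float64(67.89), np.float64(0.0032)), (np.float64(-69.35), np.float64(-0.0039)), (np.float64(70.2), np.float64(-0.0055)), (np.float64(-66.62), np.float64(0.0004))]
top far,near,left,right (offset at 0 mm, tilt): [None, None, None, None]
```

Request:
apply_moves --jaw '[0, 0, 0, 0, 0, 0, 0, 0, 0, 0]' --pt "0.05 -0.02 0" --pt "0.05 -0.02 0" --pt "-0.5 0.2 0" --pt "-2 0.8 0" --pt "-4 1.6 1" --pt "-4.5 1.8 4" --pt "-4.2 3.5 6.5" --pt "-2.6 7.6 6.5" --pt "-1 11.6 6.5" --pt "0.6 15.7 6.5" --yaw '[0, 0, 0, 0, 0, 0, 0, 0, 0, 0]'

```text
time_s: 15.47
ee_pos: [0.5341, 0.0843, 0.0815]
tcp_rot: [0.003, 0.188, 0.982, 0.0]
wrist_force: [0.6, -0.0, 0.1]
grip_width: -0.001
grip_force: 0.0
```

Request:
apply_moves --jaw '[0, 0]' --pt "0 0 -0.3" --pt "0 0 -0.3" --yaw '[0, 0]'

```text
time_s: 15.63
ee_pos: [0.5332, 0.0851, 0.0771]
tcp_rot: [0.002, 0.185, 0.983, 0.0]
wrist_force: [-0.2, -0.6, 0.1]
grip_width: -0.0
grip_force: 0.0
```

```bash
python3 - <<'E'
from mk import *
st();mask('side');mask('top')
a=cam('side');b=cam('top')
A=cv2.resize(a['img'][170:320,230:380,::-1],(480,480),interpolation=cv2.INTER_CUBIC);B=cv2.resize(b['img'][130:230,240:340,::-1],(320,320),interpolation=cv2.INTER_CUBIC)
o=np.zeros((480,800,3),np.uint8);o[:,:480]=A;o[:320,480:]=B;cv2.imwrite('pics/s3.png',o)
E
```

```text
t 15.63 p [0.5332 0.0851 0.0771] hold [-0.1356  0.1451] yawerr 0.0042 F(hold) [ 0.05 -0.64] grip -0.00017613250824572137
side far,near,left,right (offset at 0 mm, tilt): [(np.float64(67.65), np.float64(-0.0035)), (np.float64(-69.73), np.float64(-0.0024)), (np.float64(70.2), np.float64(-0.0056)), (np.float64(-66.72), np.float64(-0.0016))]
top far,near,left,right (offset at 0 mm, tilt): [(np.float64(65.28), np.float64(-0.0012)), (np.float64(-65.14), np.float64(0.0068)), (np.float64(65.68), np.float64(-0.0083)), (np.float64(-65.42), np.float64(-0.0123))]
```

View pics/s3.png

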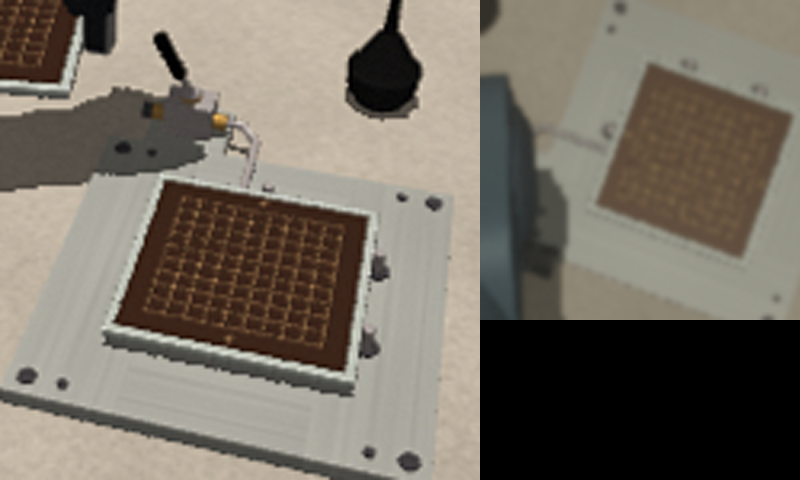

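The mask touches all three pins (side crop: (380,267), (370,345), (267,187)), and the top-view centre error is about 0.1 mm. Now the toggle.

Request:
apply_moves --jaw '[0, 0, 0, 0, 0, 0, 0, 0, 0, 0]' --pt "0.4 -0.1 0" --pt "0.9 -0.2 0" --pt "1.4 -0.4 0" --pt "1.8 -0.6 0" --pt "2.3 -0.75 0" --pt "2.75 -0.95 0" --pt "3.2 -1.15 0" --pt "3.65 -1.3 0" --pt "4.0 -1.45 0" --pt "4.3 -1.57 0" --yaw '[0, 0, 0, 0, 0, 0, 0, 0, 0, 0]'

```text
time_s: 16.67
ee_pos: [0.5748, 0.0673, 0.0768]
tcp_rot: [0.0, 0.187, 0.982, 0.0]
wrist_force: [-1.5, -0.5, 0.7]
grip_width: -0.001
grip_force: 0.8
```

Request:
apply_moves --jaw '[0, 0, 0, 0, 0, 0]' --pt "0.28 -0.11 0" --pt "0.56 -0.22 0" --pt "0.84 -0.33 0" --pt "1.02 -0.4 0" --pt "1.21 -0.48 0" --pt "1.3 -0.51 0" --yaw '[0, 0, 0, 0, 0, 0]'

```text
time_s: 17.17
ee_pos: [0.5877, 0.0623, 0.0768]
tcp_rot: [0.0, 0.187, 0.982, 0.0]
wrist_force: [-1.3, -1.2, 0.4]
grip_width: 0.001
grip_force: 0.8
```

```bash
cat > tg.py <<'E'
from mk import *
st();mask('side')
s=cam('side');P=cloud(s);L=(P[...,:2].reshape(-1,2)-h[:2])@R(h[2]);z=P[...,2].ravel()
q=(abs(L[:,1]-.15)<.012)&(L[:,0]>-.115)&(L[:,0]<-.02)&(z>.06)&(z<.1)
img=s['img'].reshape(-1,3)
for a in np.arange(.06,.1,.006):
    k=q&(z>=a)&(z<a+.006)
    if k.any(): print(round(a,3),k.sum(),'x',L[k,0].min().round(4),L[k,0].max().round(4))
E
python3 tg.py
```

```text
t 17.17 p [0.5877 0.0623 0.0768] hold [-0.0766  0.144 ] yawerr 0.0001 F(hold) [-0.74 -1.59] grip 0.001468041455106085
side far,near,left,right (offset at 0 mm, tilt): [(np.float64(67.65), np.float64(-0.0035)), (np.float64(-69.73), np.float64(-0.0024)), (np.float64(70.2), np.float64(-0.0056)), (np.float64(-66.72), np.float64(-0.0016))]
0.06 7 x -0.0685 -0.0612
0.066 11 x -0.069 -0.0595
0.072 10 x -0.0668 -0.0572
0.078 12 x -0.0886 -0.0574
0.084 18 x -0.0885 -0.0557
0.09 15 x -0.0884 -0.0551
0.096 17 x -0.0884 -0.0539
```

Past upright. I'll continue in small steps until the stop.

Request:
apply_moves --jaw '[0, 0, 0, 0, 0, 0]' --pt "0.14 -0.05 0" --pt "0.28 -0.11 0" --pt "0.42 -0.16 0" --pt "0.51 -0.2 0" --pt "0.6 -0.24 0" --pt "0.65 -0.26 0" --yaw '[0, 0, 0, 0, 0, 0]'

```text
time_s: 17.77
ee_pos: [0.5937, 0.0598, 0.0766]
tcp_rot: [-0.0, 0.187, 0.982, 0.0]
wrist_force: [-2.1, 0.5, -1.5]
grip_width: 0.001
grip_force: 0.6
```

Request:
apply_moves --jaw '[0, 0, 0]' --pt "0.09 -0.04 0" --pt "0.19 -0.07 0" --pt "0.19 -0.07 0" --yaw '[0, 0, 0]'

```text
time_s: 18.02
ee_pos: [0.596, 0.059, 0.0768]
tcp_rot: [0.0, 0.187, 0.982, -0.0]
wrist_force: [-2.2, -0.7, -0.9]
grip_width: 0.002
grip_force: 0.6
```

```bash
python3 tg.py
```

```text
t 18.02 p [0.596  0.059  0.0768] hold [-0.0676  0.1439] yawerr 0.0001 F(hold) [-1.76 -1.42] grip 0.002228222985276038
side far,near,left,right (offset at 0 mm, tilt): [(np.float64(67.65), np.float64(-0.0035)), (np.float64(-69.73), np.float64(-0.0024)), (np.float64(70.2), np.float64(-0.0056)), (np.float64(-66.72), np.float64(-0.0016))]
0.06 10 x -0.0636 -0.0545
0.066 10 x -0.0636 -0.0525
0.072 9 x -0.0763 -0.0499
0.078 15 x -0.0788 -0.0483
0.084 18 x -0.0788 -0.0459
0.09 20 x -0.0791 -0.0441
0.096 6 x -0.0794 -0.0472
```

Request:
apply_moves --jaw '[0, 0, 0]' --pt "0.09 -0.04 0" --pt "0.19 -0.07 0" --pt "0.19 -0.07 0" --yaw '[0, 0, 0]'

```text
time_s: 18.37
ee_pos: [0.5978, 0.0584, 0.0768]
tcp_rot: [0.0, 0.187, 0.982, 0.0]
wrist_force: [-1.5, 0.1, -0.7]
grip_width: 0.002
grip_force: 0.6
```

Request:
apply_moves --jaw '[0, 0, 0]' --pt "0.09 -0.04 0" --pt "0.14 -0.05 0" --pt "0.14 -0.05 0" --yaw '[0, 0, 0]'

```text
time_s: 18.62
ee_pos: [0.5993, 0.0579, 0.0769]
tcp_rot: [0.0, 0.187, 0.982, 0.0]
wrist_force: [-1.6, -0.8, 0.6]
grip_width: 0.007
grip_force: 0.6
```

```bash
python3 tg.py
```

```text
t 18.62 p [0.5993 0.0579 0.0769] hold [-0.0641  0.1441] yawerr 0.0001 F(hold) [-1.2  -1.36] grip 0.006959300180424295
side far,near,left,right (offset at 0 mm, tilt): [(np.float64(67.65), np.float64(-0.0035)), (np.float64(-69.73), np.float64(-0.0024)), (np.float64(70.2), np.float64(-0.0056)), (np.float64(-66.72), np.float64(-0.0016))]
0.06 9 x -0.0639 -0.0538
0.066 9 x -0.0615 -0.0498
0.072 7 x -0.0565 -0.0479
0.078 18 x -0.0765 -0.0437
0.084 21 x -0.0744 -0.0399
0.09 15 x -0.0545 -0.0398
0.096 2 x -0.0565 -0.0543
```

Request:
apply_moves --jaw '[0, 0, 0]' --pt "0.09 -0.04 0" --pt "0.14 -0.05 0" --pt "0.14 -0.05 0" --yaw '[0, 0, 0]'

```text
time_s: 18.97
ee_pos: [0.6, 0.0576, 0.0767]
tcp_rot: [-0.0, 0.187, 0.982, 0.0]
wrist_force: [-2.7, 1.5, -0.6]
grip_width: -0.001
grip_force: 1.3
```

Request:
apply_moves --jaw '[0, 0, 0]' --pt "0.09 -0.04 0" --pt "0.14 -0.05 0" --pt "0.14 -0.05 0" --yaw '[0, 0, 0]'

```text
time_s: 19.22
ee_pos: [0.6004, 0.0573, 0.0764]
tcp_rot: [-0.001, 0.187, 0.982, 0.0]
wrist_force: [-5.5, 0.6, 0.7]
grip_width: -0.001
grip_force: 2.7
```

```bash
python3 tg.py
```

```text
t 19.22 p [0.6004 0.0573 0.0764] hold [-0.0628  0.144 ] yawerr 0.0004 F(hold) [-5.36 -1.52] grip -0.0010460461614029018
side far,near,left,right (offset at 0 mm, tilt): [(np.float64(67.65), np.float64(-0.0035)), (np.float64(-69.73), np.float64(-0.0024)), (np.float64(70.2), np.float64(-0.0056)), (np.float64(-66.72), np.float64(-0.0016))]
0.06 9 x -0.064 -0.054
0.066 10 x -0.0619 -0.0497
0.072 8 x -0.0542 -0.0456
0.078 15 x -0.0742 -0.0436
0.084 17 x -0.0746 -0.0394
0.09 17 x -0.0746 -0.0395
0.096 1 x -0.0527 -0.0527
```

The stop is reached and the force is rising. One firm nudge, then retreat.

Request:
apply_moves --jaw '[0, 0, 0, 0, 0, 0, 0, 0, 0, 0]' --pt "0.09 -0.04 0" --pt "0.09 -0.04 0" --pt "-0.3 0.12 0" --pt "-1.5 0.6 0" --pt "-3.5 1.4 0" --pt "-6 2.4 0" --pt "-8 3.2 1" --pt "-9 3.6 4" --pt "-9.5 6 7" --pt "-10 9 10" --yaw '[0, 0, 0, 0, 0, 0, 0, 0, 0, 0]'

```text
time_s: 20.15
ee_pos: [0.5024, 0.1457, 0.1778]
tcp_rot: [0.001, 0.188, 0.982, 0.0]
wrist_force: [1.3, -0.2, -0.3]
grip_width: -0.002
grip_force: 0.0
```

Request:
apply_moves --jaw '[0, 0, 0, 0, 0]' --pt "-1 3.5 1" --pt "-2 7 2" --pt "-3 10 3" --pt "-3 10 3" --pt "-3 10 3" --yaw '[0, 0, 0, 0, 0]'

```text
time_s: 20.57
ee_pos: [0.4732, 0.248, 0.2075]
tcp_rot: [0.002, 0.185, 0.983, 0.001]
wrist_force: [0.3, 0.7, 0.4]
grip_width: -0.003
grip_force: 0.0
```

```bash
python3 - <<'E'
from tg import *
mask('top')
b=cam('top')
A=cv2.resize(s['img'][170:320,230:380,::-1],(480,480),interpolation=cv2.INTER_CUBIC);B=cv2.resize(b['img'][130:230,240:340,::-1],(320,320),interpolation=cv2.INTER_CUBIC)
o=np.zeros((480,800,3),np.uint8);o[:,:480]=A;o[:320,480:]=B;cv2.imwrite('pics/s4.png',o)
E
```

```text
t 20.57 p [0.4732 0.248  0.2075] hold [-0.2512  0.2747] yawerr 0.0034 F(hold) [0.01 0.73] grip -0.002570373506209841
side far,near,left,right (offset at 0 mm, tilt): [(np.float64(67.65), np.float64(-0.0035)), (np.float64(-69.73), np.float64(-0.0024)), (np.float64(70.2), np.float64(-0.0056)), (np.float64(-66.72), np.float64(-0.0016))]
0.06 9 x -0.0639 -0.0539
0.066 14 x -0.0619 -0.0497
0.072 12 x -0.0578 -0.0454
0.078 9 x -0.0548 -0.0438
0.084 11 x -0.0529 -0.0394
0.09 15 x -0.0492 -0.0399
top far,near,left,right (offset at 0 mm, tilt): [(np.float64(65.28), np.float64(-0.0012)), (np.float64(-64.84), np.float64(-0.0071)), (np.float64(65.25), np.float64(0.0058)), (np.float64(-65.25), np.float64(-0.0068))]
```

View pics/s4.png

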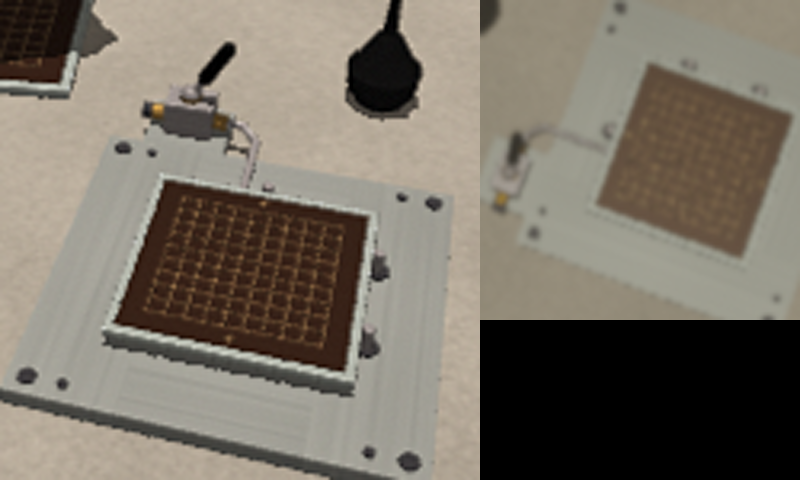

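The toggle leans fully away, with its tip at (230,48). The mask rests against all three pins and the robot is clear.

```bash
python3 -c "
from cell import ctrl
print(ctrl.finish_job())"
```

```text
the job is handed in; nothing more can be done
None
```

The mask sits square against all three pins to within what the cameras can measure, the vacuum toggle was then pushed to its stop, and I handed the job in at about 21 s; no verdict came back.

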